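Clip, burnish and unclip a brass blank

ROBOT

A 6-joint arm with a two-finger parallel gripper is mounted at the origin on the work surface. World frame = base frame: x ahead of the robot, y to its left, z up, the work surface at z = 0. Lengths are in m, angles in rad, forces in N, time in s.
With the tool pointing down it reaches from about 0.425 to 0.95 m from the base axis. Payload 14.7 kg.
Tool frame: the origin (TCP) lies between the finger pads; the fingertips stand 17 mm ahead of it and the grasp point (between the pads) lies 2 mm behind it; z points along the fingers, x is the direction in which the jaws open and shut, and the axes are right-handed (so a half turn about z gives the same grasp; the last joint's range is limited). The gripper opens to 85 mm and grips with 20 to 120 N. Pads are 22 mm wide; open, the fingers measure 114 mm over their backs; the gripper's body (76 mm by 85 mm) begins 54 mm behind the grasp point. The pads swing forward as they close: fully open they stand 13 mm farther back than shut.
Start: joints at [-1.184, 0.48, 1.596, -0, 1.065, -0.047], TCP at [0.273, -0.59, 0.248] pointing down, gripper open.
Joint ranges: [-2.75, 2.75], [-0.82, 2.05], [0.23, 2.67], [-1.56, 4.7], [0.09, 2.69], [-2.92, 2.92]. Speed limits (rad/s): [1.89, 1.89, 2.39, 3.01, 3.01, 3.01].

INTERFACE

Orientations are given as a unit quaternion [x, y, z, w].
In Python, from cell import manip, imaging gives the robot as it stands. The module is installed in compiled form; this text tells all that it offers.
- The arm moves only by the shell command python3 -m creep 'ROWS'. ROWS is a JSON object of lists of equal length, an entry for each row: "slide": the shift along the tool's x, y, z in mm, a list of three; "delta_rot": the turn, a rotation vector about the tool's x, y, z in degrees, a list of three; "hand": the opening, from -1 (shut) to 1 (fully open). In form: {"slide": [[dx, dy, dz], ...], "delta_rot": [[rx, ry, rz], ...], "hand": [hand, ...]}. A call has exactly 10 rows; each row is the pose to reach, as a shift and turn from the pose commanded when the call began, along the tool's axes at that moment; what a row does not reach only later rows make up. A row lasts 1/8 s, in which the tool goes at most 62.5 mm and 10.7 degrees, less where a joint would pass 70% of its speed; a pose out of reach is approached as far as the arm can. A call with a gripper value outside its range is refused whole. The fingers move at their own pace and stop on an object; the grip force is fixed at half the most. Time passes only in rows, so rows that repeat a pose let the fingers close, or fill a call up. It gives the time, the measured TCP pose, the force and the opening at its end, in the units of the state.
- manip.read_state(): the state, without advancing time (a new reading comes with each control period).
- imaging.snapshot(name): name is "scene" or "top" or "wrist"; returns (picture, depth): 384x512x3 uint8, red, green, blue; 384x512 float32, m along the optical axis (not along the pixel's ray), 0 where there is no reading.
- imaging.calibration(name): a dict with "mtx" (3x3 intrinsics, pixels), "k1" (the pictures are not rectified: a ray, as slopes to the right and down, at radius r is drawn at 1 + k1 r^2 times it, then the intrinsics apply), "extrinsics" (4x4, takes a point from world to camera coordinates). Camera axes: x right, y down, z forward; pixel columns grow to the right and rows downward; lengths in m; the calibration is good to about 2 mm. A picture is of the moment at which its call begins: read the wrist's pose just before it. calibration takes no time and is no camera call; for the wrist camera it gives the pose at the moment of the call.
- manip.finish_job(): hands the job in, once; it reports no verdict.
The state is a dict: "clock": time; "joints": joint angles; "qvel": joint speeds; "joint_efforts": joint torques, N m; "eef_pos": TCP position; "tool_rot": TCP orientation; "force": force on the tool from outside, world axes, zero at the start; "ft_torque": the same for the moment, N m; "finger_gap": finger opening in m.
Only numpy, scipy, OpenCV 4.12 (cv2) and the standard library are available. Lean on these libraries where they do the work, as an engineer would, in place of code of your own. Each camera call takes 0.05 s, during which the arm holds its last target.

TASK

On the burnishing jig, swing the spring clip by its upright knob onto the near edge of the brass blank, gently, until it has pushed the blank home square against the back fence and grips it with about 6 newtons, and let go so that the clip holds by itself. With the blank so held, draw the burnishing carriage right across it to the far end of its rail. Then swing the clip clear again, back to its open rest, leaving the blank home against the fence and the bench's other things where they are.

Things in the scene. Friction and masses are not known exactly. Their poses are not given: they have to be found in the camera images.
- jig: Burnishing jig: aluminium base plate 210 x 240 x 20 mm fixed to the bench, place and yaw differ. Origin: on the bench top (z = 0), under the centre of the blank's home place. x points across the blank to the back fence, y along the blank and the rail, z up. Plate top (the bed) at z = 20 mm. Clip pivot at x = -45, y = +52 mm; carriage rail along y at x = +58 mm.
- fence (a point): Middle of the back fence's foot: jig x = +25 (its face), y = 0, z = 20 mm. Steel strip 80 mm along y, 6 mm high. The blank starts 1 to 4 mm short of it and up to 0.02 rad askew.
- blank: The brass blank in the jig: plate 50 (x) x 90 (y) x 8 mm, about 0.3 kg, loose on the bed; sliding it takes 1 to 3 N. Origin: centre of its underside; axes as the jig's when square.
- blank_center (a point): Centre of the blank, half-way up; when home it is at jig x = 0, z = 24 mm.
- clip: Steel bell-crank spring clip. Origin: on its upright pivot axis, on the bed. At its open rest (a stop) its axes line up with the jig's; it starts within 0.25 rad of that, and is clear within 0.35 rad. From above it closes counter-clockwise, up to 1.6 rad. One arm has the knob; the other is a thin spring finger with a 12 mm upright roll at its end, which comes onto the middle of the blank's near edge.
- clip_pivot (a point): Clip pivot on the bed (jig x = -45, y = +52, z = 20 mm). Turning takes about 0.5 N m of steady friction (7 to 9 N at the knob); it stays where left if the finger pushes under 9 N. The finger (55 mm) is clamped at an angle differing by up to 0.25 rad: with the blank home it begins to load at 0.75 to 1.25 rad from open rest, to be felt. Over 13 N mars the blank.
- clip_knob (a point): Middle of the clip knob's grip: upright dark-wood cylinder 13 mm in diameter, z = 42 to 76 mm over the bench (this point 59), 55 mm from the pivot at 2.04 rad from the clip's x axis. The flat crank arm is below it. Once the blank is home the finger's push rises about 1.6 N per mm of knob travel, and the push needed at the knob rises by the same number of newtons.
- carriage (a joint): Travel of the burnishing carriage along its rail in the jig's +y, m: 0 at the -y end, 0.120 at the far stop; starts at 0 to 0.005. Rail friction 2 N, a few N more as the shoe rides onto and over the blank.
- carriage_knob (a point): Middle of the carriage knob's grip: upright dark-wood square bar 14 x 14 mm, z = 67 to 101 mm over the bench (this point 84), above jig x = +58 mm. Carriage top at z = 50 mm, a 14 mm neck between. An arm towards -x carries the sprung steel shoe that rides over the blank.
- graver_a: Bystander: graver, 150 mm long, turned dark-wood handle and square steel shank, lying beside the jig; leave alone. Origin: centre of its underside.
- graver_b: Bystander: a second graver, as the first; leave alone. Origin: centre of its underside.
- spare_blank: Bystander: spare brass plate like the blank, lying on the bench; leave alone. Origin: centre of its underside.
- rub_stone: Bystander: brown rubbing stone, 100 x 32 x 22 mm; leave alone. Origin: centre of its underside.
- polish_jar: Bystander: amber jar with a steel lid, 56 mm across, 55 mm high; leave alone. Origin: centre of its underside.
- dust_brush: Bystander: wooden dust brush, 180 mm long; leave alone. Origin: centre of its underside.
- wax_ring: Bystander: brass ring, 48 mm across, 20 mm high; leave alone. Origin: centre of its underside.
Things that resemble listed ones, but are neither listed nor needed, are in the scene too. What is shaped like the blank but pink is not meant.

How it is judged:
On the way, in this order (a step that is already met when the one before it is completed fails the run):
1. the clip, let go, holds the blank home by itself with 3 to 9 N (contact force between clip and blank between 3 and 9 N and contact force between the fingers and clip below 0.3 N and x of blank_center in the frame of jig above -0.002 m and y of blank_center in the frame of jig between -0.009 and 0.009 m and z of blank_center in the frame of jig below 0.027 m and angle between the x axis of blank and the x axis of jig, either way round below 0.035 rad), for 0.3 s.
2. the carriage is drawn to the far end of its rail while the clip holds the blank (value of joint carriage above 0.112 m and contact force between clip and blank above 1.5 N), for 0.2 s.
3. the clip is swung clear again (angle between the x axis of clip and the x axis of jig, either way round below 0.35 rad), for 0.2 s.
At the end, for the whole second after the job is handed in: The clip is back within 0.35 rad of its open rest, the carriage within 8 mm of the far stop, and the blank lies on the bed at rest, within 2 mm of the fence, within 0.035 rad of square and within 9 mm of the jig's middle along the fence (angle between the x axis of clip and the x axis of jig, either way round below 0.35 rad and value of joint carriage above 0.112 m and x of blank_center in the frame of jig above -0.002 m and y of blank_center in the frame of jig between -0.009 and 0.009 m and z of blank_center in the frame of jig below 0.027 m and angle between the x axis of blank and the x axis of jig, either way round below 0.035 rad and linear speed of blank below 0.01 m/s); the robot touches nothing.
It fails at once if the clip presses the blank with more than 13 N (contact force between clip and blank above 13 N).
It fails at once if the carriage is drawn over a blank that the clip does not hold (value of joint carriage between 0.015 and 0.1 m and contact force between clip and blank below 0.5 N).
It fails at once if a bystander is disturbed (moved over 30 mm) (distance of any of graver_a, graver_b, spare_blank, rub_stone, polish_jar, dust_brush, wax_ring from where it was at the start of the episode above 0.03 m).
It also fails if it takes over 72 s, if anything falls off the work surface, if the arm or the gripper's body presses on something with over 40 N, if the wrist force passes 120 N, or if a joint passes its speed limit or range.

## Working session

There is one attempt and no reset: what is moved stays moved. The work goes in short steps, Python scripts to look and compute and a shell command to move; the robot and the scene stay as the last step left them, time stands still between calls to the robot, and variables do not carry over. Pictures are saved under pics/ and viewed, and the job is handed in when it is done.

```bash
mkdir -p pics; python3 - <<'E'
from cell import manip, imaging
import cv2,numpy as np
s=manip.read_state(); print({k:np.round(v,3).tolist() for k,v in s.items()})
for n in("scene","top"):
    p,d=imaging.snapshot(n); np.savez(f"pics/{n}0.npz",p=p,d=d)
    c=imaging.calibration(n); print(n,np.round(c["mtx"],1).tolist(),c["k1"],np.round(c["extrinsics"],3).tolist())
    cv2.imwrite(f"pics/{n}0.png",cv2.resize(p[:,:,::-1],(800,600),interpolation=cv2.INTER_CUBIC))
E
```

```text
{'clock': 0.0, 'joints': [-1.184, 0.481, 1.597, -0.0, 1.065, -0.047], 'qvel': [0.0, 0.001, 0.0, 0.0, 0.001, 0.001], 'joint_efforts': [-0.005, -95.065, -43.018, -0.0, 0.012, 0.0], 'eef_pos': [0.273, -0.589, 0.248], 'tool_rot': [0.843, -0.538, -0.0, -0.0], 'force': [0.125, -0.271, 0.444], 'ft_torque': [-0.039, 0.028, -0.025], 'finger_gap': 0.086}
scene [[394.6, 0.0, 251.2], [0.0, 394.6, 198.2], [0.0, 0.0, 1.0]] -0.1308771184253094 [[0.644, 0.765, -0.003, -0.412], [0.644, -0.544, -0.538, -0.326], [-0.413, 0.344, -0.843, 1.486], [0.0, 0.0, 0.0, 1.0]]
top [[383.4, 0.0, 255.3], [0.0, 383.4, 191.3], [0.0, 0.0, 1.0]] -0.04493304796336242 [[-0.159, -0.987, 0.001, 0.128], [-0.962, 0.155, -0.223, 0.589], [0.22, -0.036, -0.975, 0.919], [0.0, 0.0, 0.0, 1.0]]
```

View pics/scene0.png

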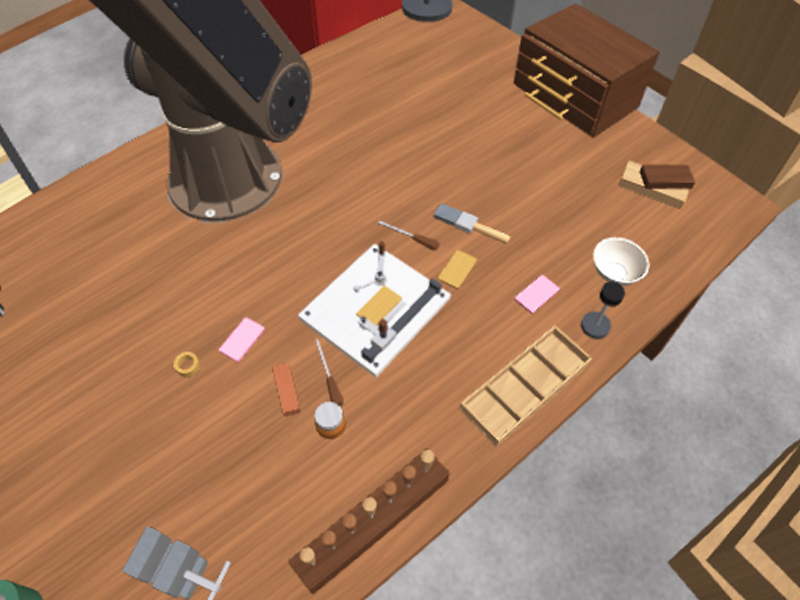

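View pics/top0.png

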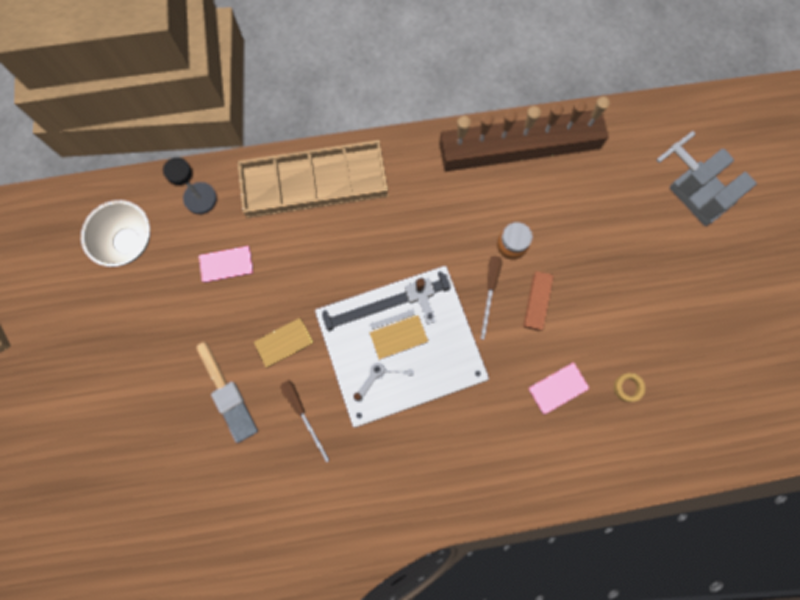

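The top view shows the white plate at (800x600 px) corners of about (316,308), (447,266), (488,378) and (352,426). The clip pivot is near (377,370), the clip knob near (358,396) and the carriage knob near (421,285). Next I'll localise the jig.

```bash
cat > h.py <<'E'
import numpy as np,cv2
from cell import manip, imaging
def ray(c,uv):
    K=np.array(c["mtx"]);x=(uv[0]-K[0,2])/K[0,0];y=(uv[1]-K[1,2])/K[1,1]
    rd=np.hypot(x,y);r=rd
    for _ in range(20): r=rd/(1+c["k1"]*r*r)
    s=r/rd if rd>0 else 1
    return np.array([x*s,y*s,1])
def at_z(c,uv,z):
    E=np.array(c["extrinsics"]);R=E[:3,:3];t=E[:3,3]
    o=-R.T@t;d=R.T@ray(c,uv);return o+d*(z-o[2])/d[2]
def at_d(c,uv,dep):
    E=np.array(c["extrinsics"]);return E[:3,:3].T@(ray(c,uv)*dep-E[:3,3])
def proj(c,P):
    E=np.array(c["extrinsics"]);p=E[:3,:3]@np.asarray(P)+E[:3,3];a=p[:2]/p[2];a=a*(1+c["k1"]*(a@a))
    K=np.array(c["mtx"]);return np.array([K[0,0]*a[0]+K[0,2],K[1,1]*a[1]+K[1,2]])
E
python3 - <<'E'
from h import *
for n in("top","scene"):
    f=np.load(f"pics/{n}0.npz");p=f["p"];d=f["d"];c=imaging.calibration(n)
    if n=="top": x0,y0,x1,y1=190,160,325,285
    else: x0,y0,x1,y1=185,150,295,245
    cr=p[y0:y1,x0:x1]; 
    cv2.imwrite(f"pics/{n}_c.png",cv2.resize(cr[:,:,::-1],None,fx=5.8,fy=4.8 if 0 else 5.8,interpolation=cv2.INTER_CUBIC)[:600*10])
    hsv=cv2.cvtColor(p,cv2.COLOR_RGB2HSV)
    m=((hsv[:,:,1]<40)&(hsv[:,:,2]>165)).astype(np.uint8)
    mm=np.zeros_like(m);mm[y0:y1,x0:x1]=m[y0:y1,x0:x1]
    k,lab,st,_=cv2.connectedComponentsWithStats(mm);i=1+np.argmax(st[1:,4]);pts=np.argwhere(lab==i)[:,::-1]
    W=np.array([at_z(c,q,0.02)[:2] for q in pts]).astype(np.float32)
    h=cv2.convexHull(W)
    r=cv2.minAreaRect(h*1000);print(n,r,st[i])
    b=cv2.boxPoints(r);print(b)
    print("bed z",np.median([at_d(c,q,d[q[1],q[0]])[2] for q in pts[::20]]))
E
```

```text
top ((535.481201171875, 41.58849334716797), (211.1171112060547, 241.16932678222656), 10.19603157043457) [ 202  170  111  103 5827]
[[410.24417  141.58325 ]
 [452.9351   -95.7775  ]
 [660.71826  -58.406265]
 [618.02734  178.95448 ]]
bed z 0.02031709326874037
scene ((538.3865356445312, 37.497833251953125), (213.9245147705078, 240.7158203125), 9.88143253326416) [ 191  156   97   85 3314]
[[412.35645  137.71446 ]
 [453.66565  -99.43034 ]
 [664.4166   -62.718796]
 [623.1074   174.42601 ]]
bed z 0.019577232069602248
```

View pics/top_c.png

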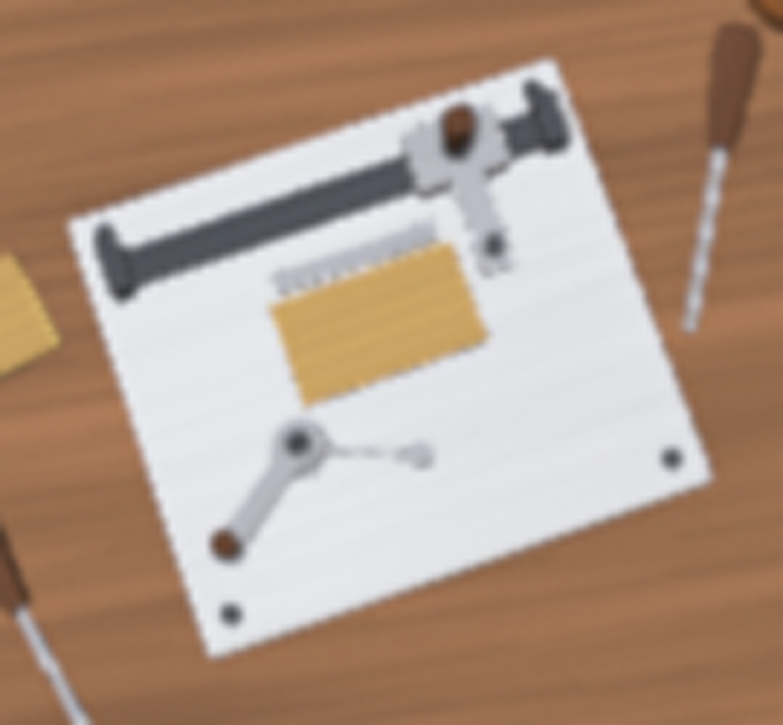

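```bash
python3 - <<'E'
from h import *
c=imaging.calibration("top");d=np.load("pics/top0.npz")["d"]
px=lambda a,b:(190+(a+.5)/5.8-.5,160+(b+.5)/5.8-.5)
th=0.176;R=np.array([[np.cos(th),-np.sin(th)],[np.sin(th),np.cos(th)]])
for n,a,b,z in[("hub",297,443,.03),("knobtop",227,540,.076),("ctop",460,115,.101),("b1",272,306,.028),("b2",455,243,.028),("b3",490,340,.028),("b4",304,405,.028),("roll",418,455,.035),("c1",68,222,.02),("c2",552,60,.02),("c3",712,480,.02),("c4",210,657,.02)]:
    q=px(a,b);P=at_d(c,q,d[int(round(q[1])),int(round(q[0]))]);Q=at_z(c,q,z)
    print(n,P.round(4),Q.round(4),"jigrot",(R.T@Q[:2]).round(4))
E
```

```text
hub [0.4965 0.0874 0.047 ] [0.4984 0.0878 0.03  ] jigrot [ 0.5061 -0.0008]
knobtop [0.4573 0.1224 0.075 ] [0.4572 0.1224 0.076 ] jigrot [0.4716 0.0404]
ctop [ 0.6187 -0.0041  0.1008] [ 0.6186 -0.0041  0.101 ] jigrot [ 0.6084 -0.1124]
b1 [0.5637 0.0898 0.019 ] [0.5621 0.0896 0.028 ] jigrot [ 0.5691 -0.0102]
b2 [0.5801 0.0017 0.0154] [0.5777 0.0025 0.028 ] jigrot [ 0.5692 -0.0987]
b3 [ 0.5308 -0.0056  0.0288] [ 0.5309 -0.0057  0.028 ] jigrot [ 0.5217 -0.0986]
b4 [0.5152 0.0821 0.0267] [0.5151 0.0821 0.028 ] jigrot [ 0.5215 -0.0093]
roll [0.4841 0.0352 0.0344] [0.484  0.0353 0.035 ] jigrot [ 0.4827 -0.05  ]
c1 [0.6216 0.1792 0.0023] [0.6175 0.1773 0.02  ] jigrot [0.639  0.0664]
c2 [ 0.6646 -0.0605 -0.0022] [ 0.6586 -0.0577  0.02  ] jigrot [ 0.6383 -0.1721]
c3 [ 0.4533 -0.095   0.017 ] [ 0.4531 -0.0945  0.02  ] jigrot [ 0.4296 -0.1724]
c4 [ 0.4122  0.142  -0.0008] [0.4117 0.1405 0.02  ] jigrot [0.4299 0.0662]
```

```bash
python3 - <<'E'
from cell import imaging
import numpy as np
c=imaging.calibration("wrist");print({k:np.round(v,3).tolist() for k,v in c.items()})
E
```

```text
{'mtx': [[345.551, 0.0, 256.706], [0.0, 345.551, 189.656], [0.0, 0.0, 1.0]], 'k1': -0.09, 'extrinsics': [[0.421, -0.907, -0.001, -0.649], [-0.868, -0.404, 0.289, -0.039], [-0.262, -0.121, -0.957, 0.38], [0.0, 0.0, 0.0, 1.0]]}
```

```bash
python3 -m creep '{"slide":[[-14,-22,0],[-42,-66,0],[-70,-110,0],[-98,-153,0],[-127,-197,0],[-155,-240,0],[-183,-284,0],[-211,-328,0],[-250,-390,0],[-282,-436,0]],"delta_rot":[[0,0,-6],[0,0,-16],[0,0,-26],[0,0,-36],[0,0,-46],[0,0,-56],[0,0,-66],[0,0,-76],[0,0,-86],[0,0,-96]],"hand":[1,1,1,1,1,1,1,1,1,1]}'
cat > mv.py <<'E'
import sys
from h import *
from scipy.spatial.transform import Rotation as Ro
s=manip.read_state();R=Ro.from_quat(s["tool_rot"]);M=R.as_matrix()
x,y,z,yaw=map(float,sys.argv[1:5])  # target TCP, tool-x yaw
d=M.T@(np.array([x,y,z])-np.array(s["eef_pos"]))*1000
T=np.array([[np.cos(yaw),np.sin(yaw),0],[np.sin(yaw),-np.cos(yaw),0],[0,0,-1]])
print("slide",d.round(1),"rot",np.degrees(Ro.from_matrix(M.T@T).as_rotvec()).round(2),"yaw now",round(np.arctan2(M[1,0],M[0,0]),3),s["clock"],np.round(s["eef_pos"],4))
E
python3 mv.py 0.457 0.06 0.26 0.846
```

```text
clock: 1.35
eef_pos: [0.5489, -0.1526, 0.2482]
tool_rot: [0.963, 0.269, -0.0, 0.0]
force: [0.8, -0.1, 0.6]
finger_gap: 0.0853
slide [  31.4 -229.5  -11.8] rot [  0.     0.   -17.31] yaw now 0.544 1.35 [ 0.5489 -0.1526  0.2482]
```

```bash
python3 mv.py 0.46 0.12 0.24 0.846; python3 -m creep '{"slide":[[8,-30,0],[16,-68,0],[26,-116,0],[36,-165,0],[46,-214,2],[56,-250,4],[66,-278,8],[66,-279,8],[66,-279,8],[66,-279,8]],"delta_rot":[[0,0,-4],[0,0,-8],[0,0,-12],[0,0,-16],[0,0,-17.3],[0,0,-17.3],[0,0,-17.3],[0,0,-17.3],[0,0,-17.3],[0,0,-17.3]],"hand":[1,1,1,1,1,0,-0.2,-0.2,-0.2,-0.2]}'
python3 - <<'E'
from h import *
s=manip.read_state();c=imaging.calibration("wrist")
p,d=imaging.snapshot("wrist");np.savez("pics/w1.npz",p=p,d=d,E=c["extrinsics"])
print(s["eef_pos"],s["tool_rot"],s["finger_gap"],s["force"])
cv2.imwrite("pics/w1.png",cv2.resize(p[:,:,::-1],(800,600),interpolation=cv2.INTER_CUBIC))
E
```

```text
slide [  65.  -279.3    8.2] rot [  0.     0.   -17.31] yaw now 0.544 1.35 [ 0.5489 -0.1526  0.2482]
clock: 2.6
eef_pos: [0.4619, 0.1183, 0.2403]
tool_rot: [0.913, 0.408, 0.0, 0.0]
force: [-0.2, -0.0, -0.0]
finger_gap: 0.0346
[0.46193132 0.11834633 0.24034365] [9.13165276e-01 4.07589466e-01 1.33964028e-05 7.07434094e-05] 0.03460916900370943 [-0.16901596 -0.03217187 -0.04449305]
```

View pics/w1.png

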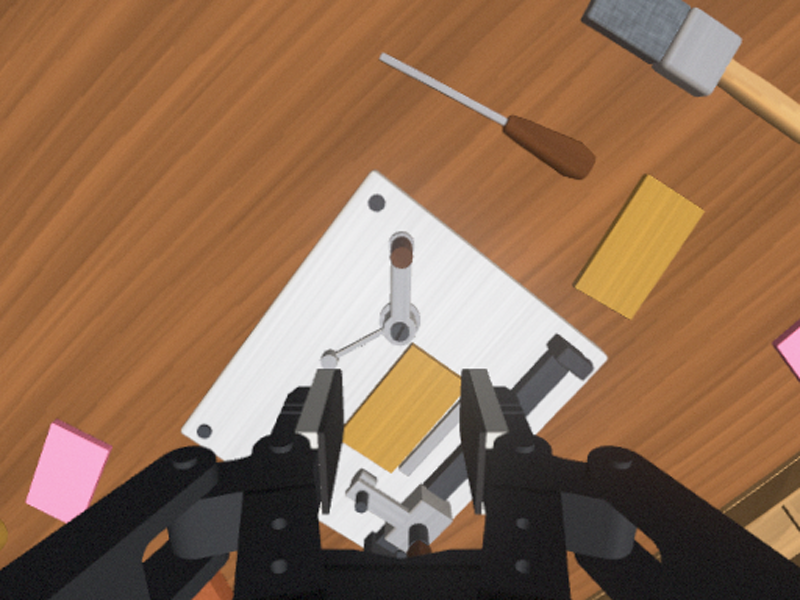

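The wrist view shows the knob top at (401,256), the hub at (399,330) and the roll top at (330,357). Plate corners are at (375,172), (607,356) and (182,431), and blank corners at (413,345) and (395,472).

```bash
python3 - <<'E'
from h import *
f=np.load("pics/w1.npz");c=imaging.calibration("wrist");c["extrinsics"]=f["E"];d=f["d"]
px=lambda a,b:((a+.5)/1.5625-.5,(b+.5)/1.5625-.5)
for n,a,b,z in[("hub",399,329,.045),("hubbase",399,329,.03),("knobtop",401,258,.076),("roll",330,357,.035),("b1",413,345,.028),("b2",395,472,.028),("c1",375,172,.02),("c2",607,356,.02),("c3",182,431,.02)]:
    q=px(a,b);P=at_d(c,q,d[int(round(q[1])),int(round(q[0]))]);Q=at_z(c,q,z)
    print(n,P.round(4),Q.round(4))
E
cat > /dev/null; python3 - <<'E'
import cv2
p=cv2.imread('pics/w1.png');cv2.imwrite('pics/w1c.png',cv2.resize(p[200:400,280:500],None,fx=3,fy=3,interpolation=cv2.INTER_CUBIC))
E
```

```text
hub [0.4936 0.0879 0.0454] [0.4937 0.0878 0.045 ]
hubbase [0.4936 0.0879 0.0454] [0.4978 0.0841 0.03  ]
knobtop [0.4549 0.1242 0.0769] [0.4551 0.1241 0.076 ]
roll [0.4814 0.0364 0.0313] [0.4806 0.0378 0.035 ]
b1 [0.5132 0.0829 0.0279] [0.5131 0.0829 0.028 ]
b2 [0.5832 0.0033 0.021 ] [0.5796 0.0066 0.028 ]
c1 [0.4123 0.1403 0.0175] [0.4122 0.1405 0.02  ]
c2 [0.6248 0.1774 0.0012] [0.6135 0.1769 0.02  ]
c3 [ 0.4535 -0.0932  0.0191] [ 0.4534 -0.0925  0.02  ]
```

View pics/w1c.png

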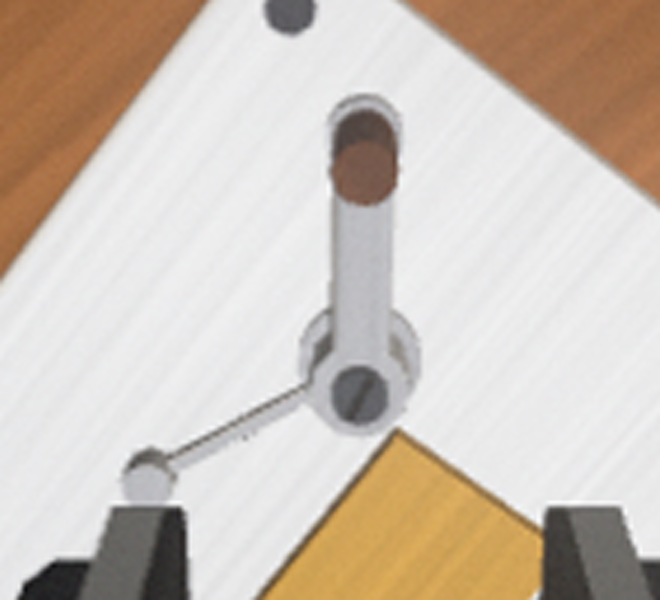

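```bash
python3 mv.py 0.456 0.1235 0.066 0.83; python3 -m creep '{"slide":[[0,-8,20],[0,-8,60],[0,-8,100],[0,-8,130],[0,-8,150],[0,-8,160],[0,-8,168],[0,-8,174],[0,-8,174],[0,-8,174]],"delta_rot":[[0,0,0.5],[0,0,0.5],[0,0,0.5],[0,0,0.5],[0,0,0.5],[0,0,0.5],[0,0,0.5],[0,0,0.5],[0,0,0.5],[0,0,0.5]],"hand":[-0.2,-0.2,-0.2,-0.2,-0.2,-0.2,-0.2,-0.2,-0.2,-0.2]}'
python3 mv.py 0.456 0.1235 0.066 0.83
python3 - <<'E'
from h import *
p,d=imaging.snapshot("wrist")
cv2.imwrite("pics/w2.png",cv2.resize(p[:,:,::-1],(800,600),interpolation=cv2.INTER_CUBIC))
print(manip.read_state()["force"],manip.read_state()["ft_torque"])
E
```

```text
slide [-1.000e-01 -7.900e+00  1.744e+02] rot [ 0.01 -0.    0.54] yaw now 0.839 2.65 [0.4619 0.1183 0.2404]
clock: 3.9
eef_pos: [0.456, 0.1244, 0.0667]
tool_rot: [0.915, 0.404, 0.0, 0.0]
force: [0.2, 0.1, -0.2]
finger_gap: 0.0342
slide [-0.7  0.7  0.7] rot [ 0.02 -0.03  0.1 ] yaw now 0.832 3.9 [0.456  0.1244 0.0667]
[ 0.03890143 -0.23421951 -0.57191269] [ 0.01767675 -0.01598783 -0.01717899]
```

View pics/w2.png

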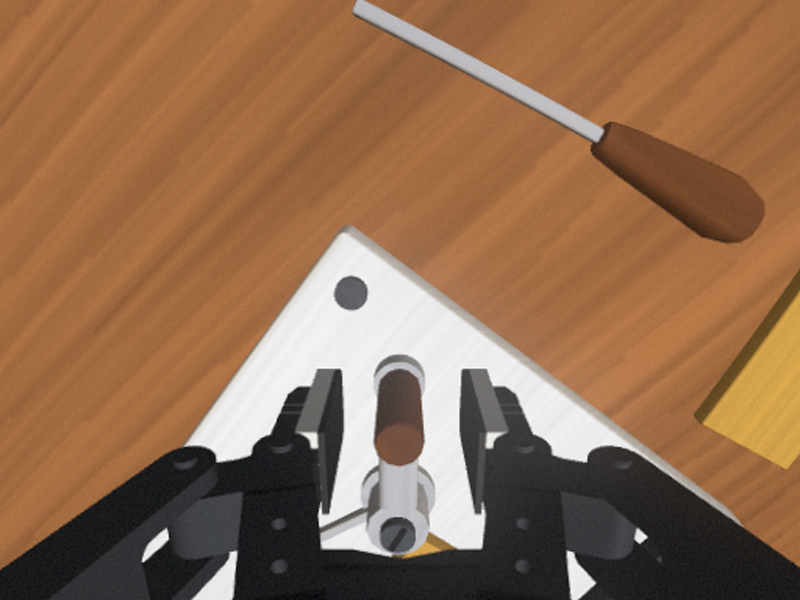

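The knob top is at (398,440), centred between the pads at about x=330 and x=470, so nothing is being touched. I'll narrow the cage and start the arc.

```bash
cat > arc.py <<'E'
import sys
from h import *
# arc rows from tool angle psi0 to psi1 (commanded), in tool axes at psi0; n rows
a0,a1=map(float,sys.argv[1:3]);n=int(sys.argv[3]) if len(sys.argv)>3 else 10
r=55.
x=np.array([np.cos(a0-np.pi/2),np.sin(a0-np.pi/2)]);y=np.array([x[1],-x[0]])
S=[];T=[]
for i in range(1,n+1):
    a=a0+(a1-a0)*i/n
    d=r*np.array([np.cos(a)-np.cos(a0),np.sin(a)-np.sin(a0)])
    S.append([round(float(d@x),1),round(float(d@y),1),0]);T.append([0,0,round(-np.degrees(a-a0),1)])
print(S);print(T)
s=manip.read_state();P=np.array([.495,.0877]);v=np.array(s["eef_pos"][:2])-P
f=np.array(s["force"]);b=np.arctan2(v[1],v[0])%(2*np.pi)
print("psi meas",b.round(4),"r",np.hypot(*v).round(4),"Ftan",(f[:2]@[-np.sin(b),np.cos(b)]).round(2),"Frad",(f[:2]@v/np.hypot(*v)).round(2),"Fz",f[2].round(2),"t",s["clock"])
E
python3 arc.py 2.40 2.96
```

```text
[[-3.1, 0.1, 0], [-6.1, 0.3, 0], [-9.2, 0.8, 0], [-12.2, 1.4, 0], [-15.2, 2.1, 0], [-18.1, 3.1, 0], [-21.0, 4.2, 0], [-23.8, 5.4, 0], [-26.6, 6.8, 0], [-29.2, 8.4, 0]]
[[0, 0, np.float64(-3.2)], [0, 0, np.float64(-6.4)], [0, 0, np.float64(-9.6)], [0, 0, np.float64(-12.8)], [0, 0, np.float64(-16.0)], [0, 0, np.float64(-19.3)], [0, 0, np.float64(-22.5)], [0, 0, np.float64(-25.7)], [0, 0, np.float64(-28.9)], [0, 0, np.float64(-32.1)]]
psi meas 2.386 r 0.0536 Ftan 0.14 Frad -0.19 Fz -0.57 t 3.95
```

```bash
python3 -m creep '{"slide":[[0,0,0],[-3.1,0.1,0],[-6.1,0.3,0],[-9.2,0.8,0],[-12.2,1.4,0],[-15.2,2.1,0],[-18.1,3.1,0],[-21,4.2,0],[-23.8,5.4,0],[-26.6,6.8,0]],"delta_rot":[[0,0,0],[0,0,-3.2],[0,0,-6.4],[0,0,-9.6],[0,0,-12.8],[0,0,-16],[0,0,-19.3],[0,0,-22.5],[0,0,-25.7],[0,0,-28.9]],"hand":[-0.45,-0.45,-0.45,-0.45,-0.45,-0.45,-0.45,-0.45,-0.45,-0.45]}'; python3 arc.py 2.904 3.014
python3 - <<'E'
from h import *
p,d=imaging.snapshot("wrist")
cv2.imwrite("pics/w3.png",cv2.resize(p[:,:,::-1],(800,600),interpolation=cv2.INTER_CUBIC))
p,d=imaging.snapshot("top");cv2.imwrite("pics/t3.png",cv2.resize(p[160:285,190:325,::-1],None,fx=4.8,fy=4.8,interpolation=cv2.INTER_CUBIC))
E
python3 arc.py 2.904 3.014|tail -1
```

```text
clock: 5.2
eef_pos: [0.4429, 0.1007, 0.0665]
tool_rot: [0.784, 0.62, 0.0, -0.0]
force: [-2.3, 11.2, 1.2]
finger_gap: 0.0237
[[-0.6, 0.0, 0], [-1.2, 0.0, 0], [-1.8, 0.0, 0], [-2.4, 0.1, 0], [-3.0, 0.1, 0], [-3.6, 0.1, 0], [-4.2, 0.2, 0], [-4.8, 0.2, 0], [-5.4, 0.3, 0], [-6.0, 0.3, 0]]
[[0, 0, np.float64(-0.6)], [0, 0, np.float64(-1.3)], [0, 0, np.float64(-1.9)], [0, 0, np.float64(-2.5)], [0, 0, np.float64(-3.2)], [0, 0, np.float64(-3.8)], [0, 0, np.float64(-4.4)], [0, 0, np.float64(-5.0)], [0, 0, np.float64(-5.7)], [0, 0, np.float64(-6.3)]]
psi meas 2.898 r 0.0537 Ftan -10.28 Frad 4.97 Fz 1.16 t 5.2
psi meas 2.9031 r 0.0538 Ftan -6.8 Frad 3.46 Fz 1.2 t 5.3
```

View pics/w3.png

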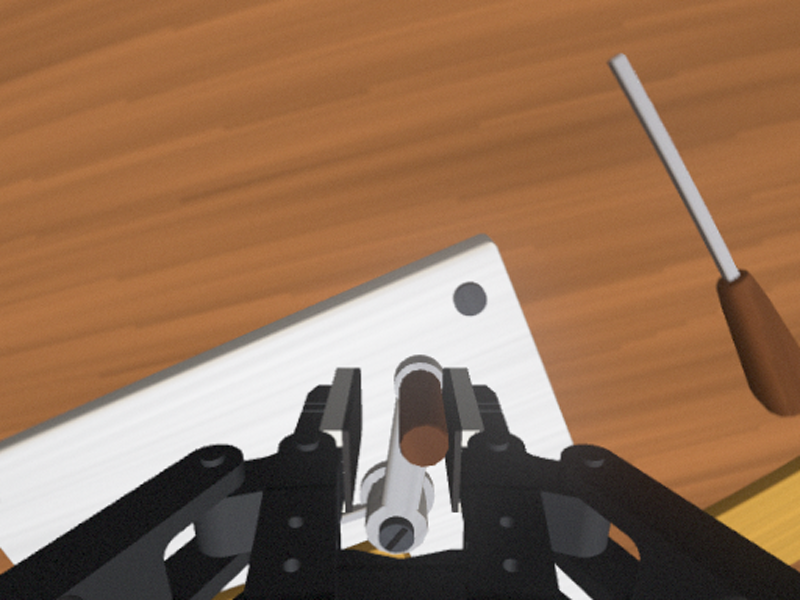

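View pics/t3.png

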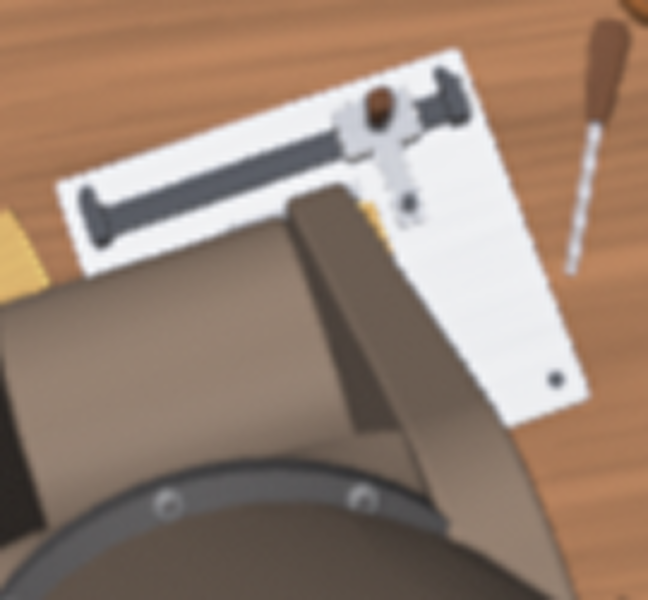

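```bash
cat >> arc.py <<'E'
k=b-.095;print("theta knob~",(k-2.215).round(3),"Ftan@knob",(f[:2]@[np.sin(k),-np.cos(k)]).round(2))
E
python3 -m creep '{"slide":[[-0.6,0,0],[-1.2,0,0],[-1.8,0,0],[-2.4,0.1,0],[-3,0.1,0],[-3.6,0.1,0],[-4.2,0.2,0],[-4.8,0.2,0],[-5.4,0.3,0],[-6,0.3,0]],"delta_rot":[[0,0,-0.6],[0,0,-1.3],[0,0,-1.9],[0,0,-2.5],[0,0,-3.2],[0,0,-3.8],[0,0,-4.4],[0,0,-5],[0,0,-5.7],[0,0,-6.3]],"hand":[-0.45,-0.45,-0.45,-0.45,-0.45,-0.45,-0.45,-0.45,-0.45,-0.45]}'; python3 arc.py 3.014 3.069|tail -2
```

```text
clock: 6.55
eef_pos: [0.4416, 0.0947, 0.0665]
tool_rot: [0.75, 0.662, 0.0, -0.0]
force: [-2.7, 11.2, 1.9]
finger_gap: 0.0235
psi meas 3.0106 r 0.0539 Ftan -10.71 Frad 4.15 Fz 1.86 t 6.55
theta knob~ 0.701 Ftan@knob 10.27
```

```bash
python3 -m creep '{"slide":[[-0.3,0,0],[-0.7,0,0],[-1,0,0],[-1.3,0,0],[-1.7,0,0],[-2,0,0],[-2.3,0,0],[-2.6,0.1,0],[-3,0.1,0],[-3.3,0.1,0]],"delta_rot":[[0,0,-0.3],[0,0,-0.7],[0,0,-1],[0,0,-1.4],[0,0,-1.7],[0,0,-2.1],[0,0,-2.4],[0,0,-2.8],[0,0,-3.1],[0,0,-3.4]],"hand":[-0.45,-0.45,-0.45,-0.45,-0.45,-0.45,-0.45,-0.45,-0.45,-0.45]}'; python3 arc.py 3.014 3.069|tail -2
```

```text
clock: 7.8
eef_pos: [0.4412, 0.0915, 0.0665]
tool_rot: [0.73, 0.684, 0.0, -0.0]
force: [-2.9, 11.0, 2.4]
finger_gap: 0.0236
psi meas 3.0719 r 0.054 Ftan -10.72 Frad 3.68 Fz 2.39 t 7.8
theta knob~ 0.762 Ftan@knob 10.33
```

```bash
python3 - <<'E'
from h import *
p,d=imaging.snapshot("wrist")
cv2.imwrite("pics/w4.png",cv2.resize(p[230:,130:380,::-1],(800,493),interpolation=cv2.INTER_CUBIC))
p,d=imaging.snapshot("scene");cv2.imwrite("pics/s4.png",cv2.resize(p[150:245,185:295,::-1],None,fx=6,fy=6,interpolation=cv2.INTER_CUBIC))
E
```

```text
(no output)
```

View pics/s4.png

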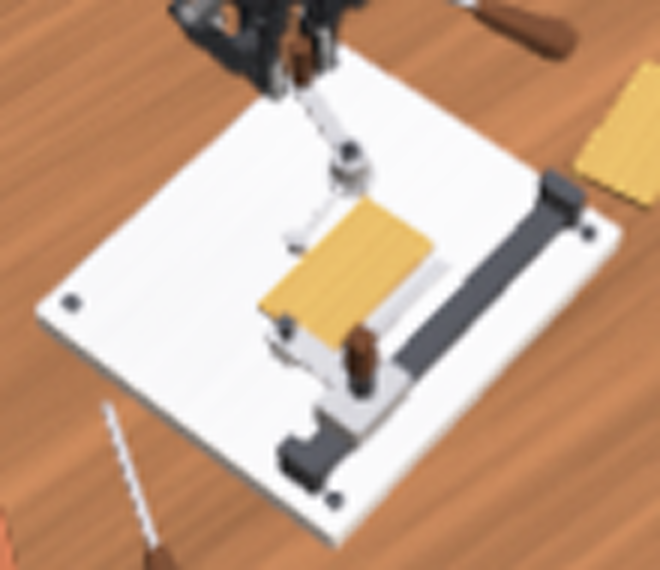

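View pics/w4.png

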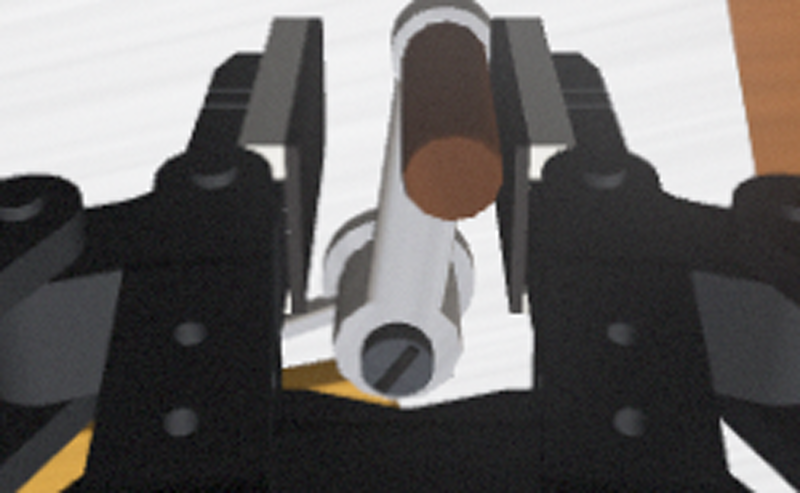

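In the scene crop the roll at (297,240) is still about 5 mm short of the blank's near edge. The wrist view shows the knob resting on the right pad. I'll continue in small steps.

```bash
python3 -m creep '{"slide":[[-0.3,0,0],[-0.7,0,0],[-1,0,0],[-1.3,0,0],[-1.7,0,0],[-2,0,0],[-2.3,0,0],[-2.6,0.1,0],[-3,0.1,0],[-3.3,0.1,0]],"delta_rot":[[0,0,-0.3],[0,0,-0.7],[0,0,-1],[0,0,-1.4],[0,0,-1.7],[0,0,-2.1],[0,0,-2.4],[0,0,-2.8],[0,0,-3.1],[0,0,-3.4]],"hand":[-0.45,-0.45,-0.45,-0.45,-0.45,-0.45,-0.45,-0.45,-0.45,-0.45]}'; python3 arc.py 3.014 3.069|tail -2
```

```text
clock: 9.15
eef_pos: [0.4409, 0.0882, 0.0665]
tool_rot: [0.709, 0.705, -0.0, -0.0]
force: [-3.2, 10.8, 3.1]
finger_gap: 0.0233
psi meas 3.1328 r 0.0541 Ftan -10.77 Frad 3.25 Fz 3.14 t 9.15
theta knob~ 0.823 Ftan@knob 10.41
```

```bash
python3 -m creep '{"slide":[[-0.3,0,0],[-0.6,0,0],[-0.8,0,0],[-1.1,0,0],[-1.4,0,0],[-1.6,0,0],[-1.9,0,0],[-2.2,0,0],[-2.5,0.1,0],[-2.7,0.1,0]],"delta_rot":[[0,0,-0.3],[0,0,-0.6],[0,0,-0.9],[0,0,-1.1],[0,0,-1.4],[0,0,-1.7],[0,0,-2],[0,0,-2.3],[0,0,-2.6],[0,0,-2.9]],"hand":[-0.45,-0.45,-0.45,-0.45,-0.45,-0.45,-0.45,-0.45,-0.45,-0.45]}'; python3 arc.py 3.014 3.069|tail -2
```

```text
clock: 10.4
eef_pos: [0.4409, 0.0855, 0.0665]
tool_rot: [0.691, 0.723, -0.0, -0.0]
force: [-4.5, 11.0, 3.4]
finger_gap: 0.0231
psi meas 3.1829 r 0.0542 Ftan -11.23 Frad 4.05 Fz 3.43 t 10.4
theta knob~ 0.873 Ftan@knob 10.79
```

```bash
python3 -m creep '{"slide":[[-0.2,0,0],[-0.4,0,0],[-0.6,0,0],[-0.8,0,0],[-1,0,0],[-1.2,0,0],[-1.4,0,0],[-1.6,0,0],[-1.8,0,0],[-2,0,0]],"delta_rot":[[0,0,-0.2],[0,0,-0.4],[0,0,-0.6],[0,0,-0.8],[0,0,-1],[0,0,-1.2],[0,0,-1.4],[0,0,-1.7],[0,0,-1.9],[0,0,-2.1]],"hand":[-0.45,-0.45,-0.45,-0.45,-0.45,-0.45,-0.45,-0.45,-0.45,-0.45]}'; python3 arc.py 3.014 3.069|tail -2
python3 - <<'E'
from h import *
p,d=imaging.snapshot("scene");cv2.imwrite("pics/s5.png",cv2.resize(p[170:225,215:270,::-1],None,fx=11,fy=11,interpolation=cv2.INTER_CUBIC))
E
python3 arc.py 3.014 3.069|tail -2
```

```text
clock: 11.65
eef_pos: [0.441, 0.0836, 0.0665]
tool_rot: [0.678, 0.735, -0.0, -0.0]
force: [-4.0, 13.6, 4.0]
finger_gap: 0.0234
psi meas 3.218 r 0.0542 Ftan -13.83 Frad 2.92 Fz 4.03 t 11.65
theta knob~ 0.908 Ftan@knob 13.49
psi meas 3.2186 r 0.0542 Ftan -13.75 Frad 3.17 Fz 3.16 t 11.7
theta knob~ 0.909 Ftan@knob 13.39
```

View pics/s5.png

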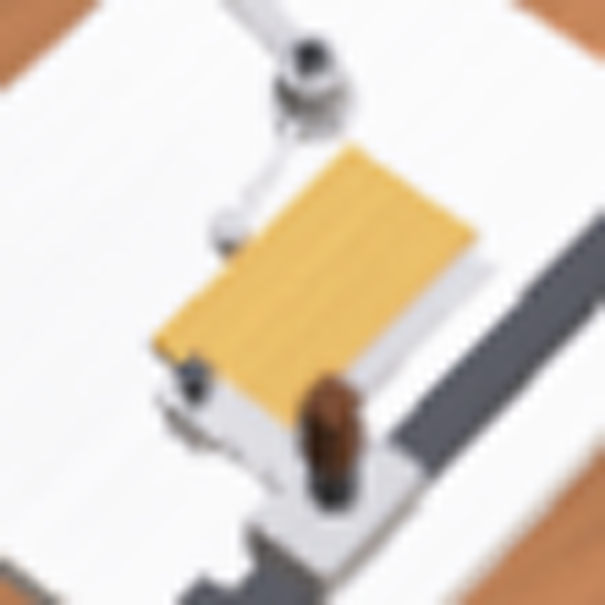

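```bash
python3 -m creep '{"slide":[[-0.1,0,0],[-0.2,0,0],[-0.4,0,0],[-0.5,0,0],[-0.6,0,0],[-0.7,0,0],[-0.8,0,0],[-0.9,0,0],[-1,0,0],[-1.1,0,0]],"delta_rot":[[0,0,-0.1],[0,0,-0.2],[0,0,-0.4],[0,0,-0.5],[0,0,-0.6],[0,0,-0.7],[0,0,-0.8],[0,0,-0.9],[0,0,-1],[0,0,-1.1]],"hand":[-0.45,-0.45,-0.45,-0.45,-0.45,-0.45,-0.45,-0.45,-0.45,-0.45]}'; python3 arc.py 3.014 3.069|tail -2
```

```text
clock: 12.95
eef_pos: [0.441, 0.0825, 0.0665]
tool_rot: [0.671, 0.742, -0.0, -0.0]
force: [-4.2, 15.4, 2.9]
finger_gap: 0.0236
psi meas 3.237 r 0.0542 Ftan -15.76 Frad 2.68 Fz 2.94 t 12.95
theta knob~ 0.927 Ftan@knob 15.43
```

```bash
python3 -m creep '{"slide":[[-0.2,0,0],[-0.4,0,0],[-0.5,0,0],[-0.5,0,0],[0.5,0,0],[1.5,0,0],[3,0,0],[4.5,0,0],[4.8,0,0],[4.8,0,0]],"delta_rot":[[0,0,-0.2],[0,0,-0.4],[0,0,-0.5],[0,0,-0.5],[0,0,-0.5],[0,0,-0.5],[0,0,-0.5],[0,0,-0.5],[0,0,-0.5],[0,0,-0.5]],"hand":[-0.45,-0.45,-0.45,-0.45,-0.45,-0.45,-0.45,-0.45,-0.45,-0.45]}'; python3 arc.py 3.014 3.069|tail -2
python3 - <<'E'
from h import *
p,d=imaging.snapshot("wrist")
cv2.imwrite("pics/w6.png",cv2.resize(p[230:,130:380,::-1],(800,493),interpolation=cv2.INTER_CUBIC))
p,d=imaging.snapshot("scene");cv2.imwrite("pics/s6.png",cv2.resize(p[170:225,215:270,::-1],None,fx=11,fy=11,interpolation=cv2.INTER_CUBIC))
s=manip.read_state();print(s["force"],s["eef_pos"],s["clock"])
E
```

```text
clock: 14.2
eef_pos: [0.4411, 0.0867, 0.0663]
tool_rot: [0.667, 0.745, 0.0, 0.0]
force: [-0.4, -0.4, 0.3]
finger_gap: 0.0238
psi meas 3.161 r 0.0539 Ftan 0.42 Frad 0.41 Fz 0.26 t 14.2
theta knob~ 0.851 Ftan@knob -0.46
[-0.02995221  0.21643573 -0.58093856] [0.44111208 0.08660204 0.06629132] 14.3
```

View pics/s6.png

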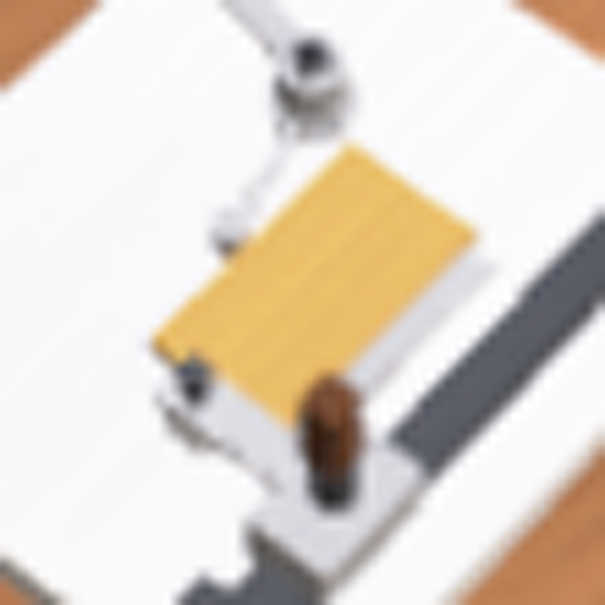

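View pics/w6.png

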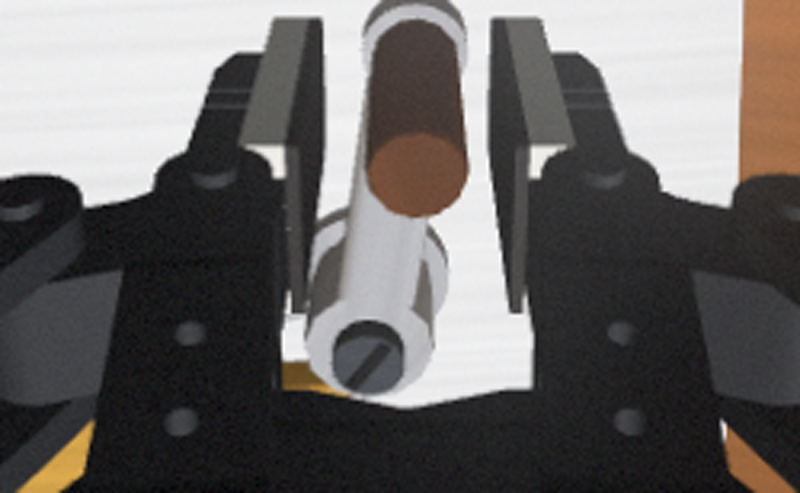

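The clip is released, with force about 0, and the knob is clear of both pads. In the scene crop the roll is on the near edge at (228,240) and the blank lies against the fence. Now for the carriage.

```bash
python3 mv.py 0.616 -0.004 0.19 1.746
```

```text
slide [-109.1  164.  -123.7] rot [-0.    0.   -3.78] yaw now 1.68 14.3 [0.4411 0.0866 0.0663]
```

```bash
python3 -m creep '{"slide":[[0,0,-20],[0,0,-60],[0,0,-105],[-20,30,-124],[-48,72,-124],[-76,115,-124],[-98,148,-124],[-109,164,-124],[-109,164,-124],[-109,164,-124]],"delta_rot":[[0,0,0],[0,0,0],[0,0,0],[0,0,-1],[0,0,-2],[0,0,-3],[0,0,-3.8],[0,0,-3.8],[0,0,-3.8],[0,0,-3.8]],"hand":[-0.45,-0.45,-0.3,-0.2,-0.2,-0.2,-0.2,-0.2,-0.2,-0.2]}'
python3 - <<'E'
from h import *
s=manip.read_state();c=imaging.calibration("wrist")
p,d=imaging.snapshot("wrist");np.savez("pics/w7.npz",p=p,d=d,E=c["extrinsics"])
cv2.imwrite("pics/w7.png",cv2.resize(p[:,:,::-1],(800,600),interpolation=cv2.INTER_CUBIC))
E
python3 mv.py 0.616 -0.004 0.19 1.746
```

```text
clock: 15.55
eef_pos: [0.615, -0.0036, 0.19]
tool_rot: [0.642, 0.766, -0.0, -0.0]
force: [-0.8, -0.0, -0.0]
finger_gap: 0.0342
slide [-0.7  0.9  0.2] rot [-0.05 -0.02  0.03] yaw now 1.746 15.6 [ 0.615  -0.0034  0.1902]
```

View pics/w7.png

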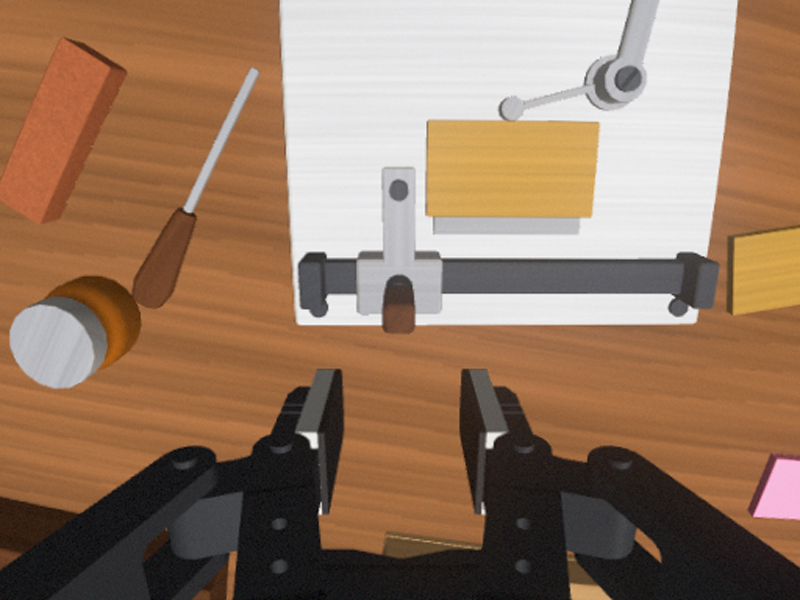

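The wrist view shows the blank square and flush on the fence, the roll at (511,108) on its near edge, and the carriage knob top at (399,318), centred in the jaws.

```bash
python3 - <<'E'
from h import *
f=np.load("pics/w7.npz");c=imaging.calibration("wrist");c["extrinsics"]=f["E"];d=f["d"]
px=lambda a,b:((a+.5)/1.5625-.5,(b+.5)/1.5625-.5)
th=.175;R=np.array([[np.cos(th),-np.sin(th)],[np.sin(th),np.cos(th)]]);O=np.array([.5484,.0443])
for n,a,b,z in[("ctop",399,318,.101),("roll",511,108,.035),("b1",427,120,.028),("b2",600,122,.028),("b3",592,217,.028),("b4",426,216,.028),("f1",433,234,.026),("f2",579,234,.026),("hub",628,79,.045)]:
    q=px(a,b);P=at_d(c,q,d[int(round(q[1])),int(round(q[0]))]);Q=at_z(c,q,z)
    print(n,P.round(4),Q.round(4),(R.T@(Q[:2]-O)).round(4))
E
python3 mv.py 0.616 -0.004 0.088 1.746
```

```text
ctop [ 0.6151 -0.0039  0.101 ] [ 0.6151 -0.0039  0.101 ] [ 0.0573 -0.0591]
roll [0.5186 0.036  0.0326] [0.5188 0.0356 0.035 ] [-0.0306 -0.0035]
b1 [ 0.532  -0.0044  0.0282] [ 0.532  -0.0043  0.028 ] [-0.0246 -0.045 ]
b2 [0.5154 0.087  0.0199] [0.5161 0.0842 0.028 ] [-0.0249  0.0449]
b3 [0.5655 0.0956 0.021 ] [0.5649 0.0929 0.028 ] [0.0248 0.045 ]
b4 [0.5815 0.0048 0.0217] [0.5807 0.0044 0.028 ] [ 0.0248 -0.0449]
f1 [0.5909 0.0106 0.0201] [0.5899 0.0101 0.026 ] [ 0.0349 -0.0409]
f2 [0.5761 0.0909 0.0209] [0.5755 0.089  0.026 ] [0.0345 0.0393]
hub [0.4956 0.0861 0.0467] [0.4953 0.0867 0.045 ] [-0.0449  0.051 ]
slide [ -0.8   1.  102.2] rot [-0.05 -0.02  0.03] yaw now 1.746 15.6 [ 0.615  -0.0034  0.1902]
```

```bash
python3 -m creep '{"slide":[[-0.5,0.5,20],[-0.5,0.5,45],[-0.5,0.5,70],[-0.5,0.5,85],[-0.5,0.5,95],[-0.5,0.5,102],[-0.5,0.5,102],[-0.5,0.5,102],[-0.5,0.5,102],[-0.5,0.5,102]],"delta_rot":[[0,0,0],[0,0,0],[0,0,0],[0,0,0],[0,0,0],[0,0,0],[0,0,0],[0,0,0],[0,0,0],[0,0,0]],"hand":[-0.2,-0.2,-0.2,-0.2,-0.2,-0.2,-0.4,-0.4,-0.4,-0.4]}'
python3 -m creep '{"slide":[[2,0,0],[4,0,0],[6,0,0],[8,0,0],[11,0,0],[14,0,0],[18,0,0],[22,0,0],[26,0,0],[30,0,0]],"delta_rot":[[0,0,0],[0,0,0],[0,0,0],[0,0,0],[0,0,0],[0,0,0],[0,0,0],[0,0,0],[0,0,0],[0,0,0]],"hand":[-0.4,-0.4,-0.4,-0.4,-0.4,-0.4,-0.4,-0.4,-0.4,-0.4]}'
python3 - <<'E'
from h import *
p,d=imaging.snapshot("wrist")
cv2.imwrite("pics/w8.png",cv2.resize(p[:,:,::-1],(800,600),interpolation=cv2.INTER_CUBIC))
E
```

```text
clock: 16.85
eef_pos: [0.6167, -0.0043, 0.0886]
tool_rot: [0.642, 0.766, 0.0, 0.0]
force: [-0.1, 0.5, 0.2]
finger_gap: 0.0256
clock: 18.1
eef_pos: [0.6113, 0.0256, 0.0883]
tool_rot: [0.642, 0.766, -0.0, -0.0]
force: [-0.2, -3.4, 1.0]
finger_gap: 0.0254
```

View pics/w8.png

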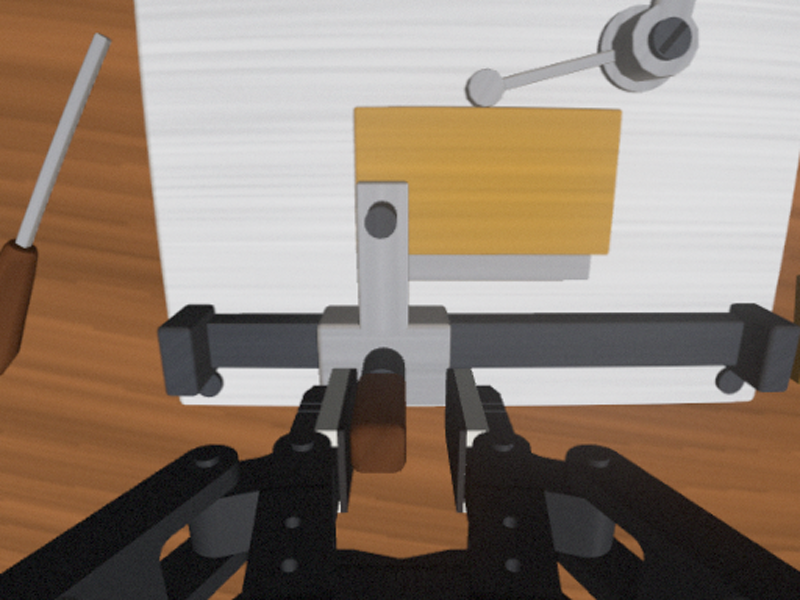

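The shoe is riding on the blank, with the carriage at about 25 mm. The blank hasn't moved and the roll is still on its edge, so I'll keep drawing.

```bash
python3 -m creep '{"slide":[[5,0,0],[12,0,0],[20,0,0],[29,0,0],[38,0,0],[47,0,0],[56,0,0],[65,0,0],[74,0,0],[82,0,0]],"delta_rot":[[0,0,0],[0,0,0],[0,0,0],[0,0,0],[0,0,0],[0,0,0],[0,0,0],[0,0,0],[0,0,0],[0,0,0]],"hand":[-0.4,-0.4,-0.4,-0.4,-0.4,-0.4,-0.4,-0.4,-0.4,-0.4]}'
python3 -m creep '{"slide":[[2,0,0],[4,0,0],[6,0,0],[8,0,0],[9,0,0],[10,0,0],[10.5,0,0],[11,0,0],[11,0,0],[11,0,0]],"delta_rot":[[0,0,0],[0,0,0],[0,0,0],[0,0,0],[0,0,0],[0,0,0],[0,0,0],[0,0,0],[0,0,0],[0,0,0]],"hand":[-0.4,-0.4,-0.4,-0.4,-0.4,-0.4,-0.4,-0.4,-0.4,-0.4]}'
python3 - <<'E'
from h import *
p,d=imaging.snapshot("wrist")
cv2.imwrite("pics/w9.png",cv2.resize(p[:,:,::-1],(800,600),interpolation=cv2.INTER_CUBIC))
s=manip.read_state();print(s["eef_pos"],s["force"])
E
```

```text
clock: 19.4
eef_pos: [0.5968, 0.1067, 0.0883]
tool_rot: [0.642, 0.766, -0.0, -0.0]
force: [-1.1, -3.2, 0.4]
finger_gap: 0.0255
clock: 20.65
eef_pos: [0.5951, 0.1169, 0.0883]
tool_rot: [0.642, 0.766, 0.0, 0.0]
force: [-1.3, -0.5, -1.2]
finger_gap: 0.0253
[0.59518434 0.11687368 0.08835714] [-1.15482382 -0.39696078 -0.85422852]
```

View pics/w9.png

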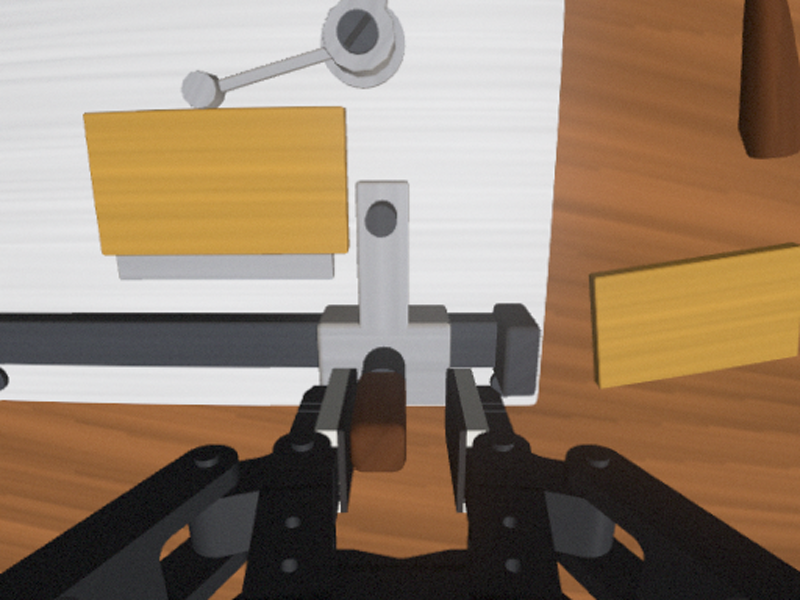

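```bash
python3 -m creep '{"slide":[[0.3,0,0],[0.6,0,0],[0.9,0,0],[1.2,0,0],[1.4,0,0],[1.6,0,0],[1.8,0,0],[2,0,0],[2.2,0,0],[2.4,0,0]],"delta_rot":[[0,0,0],[0,0,0],[0,0,0],[0,0,0],[0,0,0],[0,0,0],[0,0,0],[0,0,0],[0,0,0],[0,0,0]],"hand":[-0.4,-0.4,-0.4,-0.4,-0.4,-0.4,-0.4,-0.4,-0.4,-0.4]}'
```

```text
clock: 21.95
eef_pos: [0.5949, 0.1183, 0.0884]
tool_rot: [0.642, 0.766, -0.0, 0.0]
force: [2.2, -14.1, 0.5]
finger_gap: 0.0257
```

```bash
python3 mv.py 0.441 0.0866 0.19 1.68; python3 -m creep '{"slide":[[-4,0,0],[-8,0,0],[-8,0,-20],[-8,0,-60],[-8,0,-102],[-8,-40,-102],[-8,-90,-102],[-7,-135,-102],[-6,-156,-102],[-6,-156,-102]],"delta_rot":[[0,0,0],[0,0,0],[0,0,0],[0,0,0],[0,0,0],[0,0,1],[0,0,2],[0,0,3],[0,0,3.8],[0,0,3.8]],"hand":[-0.4,-0.4,-0.4,-0.3,-0.2,-0.2,-0.2,-0.2,-0.2,-0.2]}'
python3 - <<'E'
from h import *
c=imaging.calibration("wrist")
p,d=imaging.snapshot("wrist");np.savez("pics/w10.npz",p=p,d=d,E=c["extrinsics"])
cv2.imwrite("pics/w10.png",cv2.resize(p[:,:,::-1],(800,600),interpolation=cv2.INTER_CUBIC))
p,d=imaging.snapshot("scene");cv2.imwrite("pics/s10.png",cv2.resize(p[150:245,185:295,::-1],None,fx=6,fy=6,interpolation=cv2.INTER_CUBIC))
E
python3 mv.py 0.441 0.0866 0.066 1.68
```

```text
slide [  -4.4 -157.1 -101.6] rot [0.01 0.06 3.81] yaw now 1.747 21.95 [0.5949 0.1183 0.0884]
clock: 23.2
eef_pos: [0.441, 0.086, 0.1906]
tool_rot: [0.668, 0.745, -0.0, -0.0]
force: [0.1, -0.5, 0.5]
finger_gap: 0.0343
slide [  0.6  -2.3 124.6] rot [ 0.08 -0.01  0.01] yaw now 1.68 23.3 [0.4432 0.0862 0.1907]
```

View pics/w10.png

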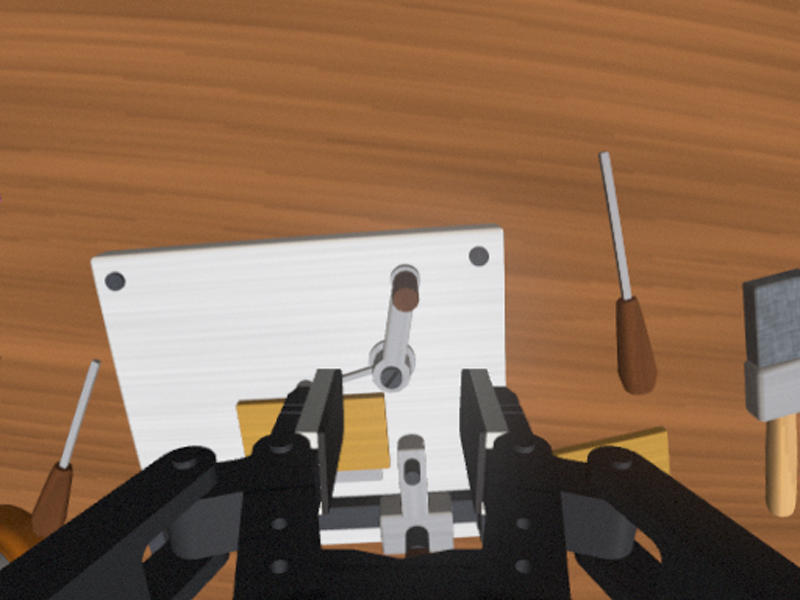

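View pics/s10.png

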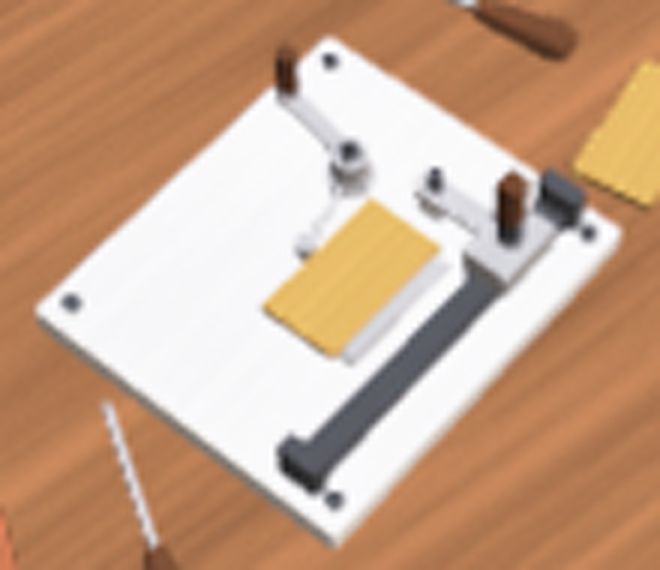

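The carriage is at the far end and the blank is home. The knob top at (405,293) lies within the jaw gap, so I'll descend and swing the clip open.

```bash
python3 -m creep '{"slide":[[1,-1,20],[1,-1,50],[1,-1,80],[1,-1,102],[1,-1,115],[1,-1,124],[1,-1,124],[1,-1,124],[1,-1,124],[1,-1,124]],"delta_rot":[[0,0,0],[0,0,0],[0,0,0],[0,0,0],[0,0,0],[0,0,0],[0,0,0],[0,0,0],[0,0,0],[0,0,0]],"hand":[-0.2,-0.2,-0.2,-0.2,-0.2,-0.2,-0.45,-0.45,-0.45,-0.45]}'; python3 arc.py 3.25 2.65
```

```text
clock: 24.55
eef_pos: [0.4413, 0.087, 0.0667]
tool_rot: [0.667, 0.745, 0.0, 0.0]
force: [0.8, -0.4, -0.4]
finger_gap: 0.0235
[[3.3, 0.1, 0], [6.6, 0.4, 0], [9.8, 0.9, 0], [13.1, 1.6, 0], [16.3, 2.5, 0], [19.4, 3.5, 0], [22.4, 4.8, 0], [25.4, 6.2, 0], [28.3, 7.8, 0], [31.1, 9.6, 0]]
[[0, 0, np.float64(3.4)], [0, 0, np.float64(6.9)], [0, 0, np.float64(10.3)], [0, 0, np.float64(13.8)], [0, 0, np.float64(17.2)], [0, 0, np.float64(20.6)], [0, 0, np.float64(24.1)], [0, 0, np.float64(27.5)], [0, 0, np.float64(30.9)], [0, 0, np.float64(34.4)]]
psi meas 3.1545 r 0.0537 Ftan 0.39 Frad -0.79 Fz -0.45 t 24.55
theta knob~ 0.845 Ftan@knob -0.31
```

```bash
cat > arc2.py <<'E'
import sys
from h import *
b0,a0,a1=map(float,sys.argv[1:4]) # positional start, yaw-psi start, end psi
x=np.array([np.cos(a0-np.pi/2),np.sin(a0-np.pi/2)]);y=np.array([x[1],-x[0]])
S=[];T=[]
for i in range(1,11):
    b=b0+(a1-b0)*i/10;a=a0+(a1-a0)*i/10
    d=55*np.array([np.cos(b)-np.cos(b0),np.sin(b)-np.sin(b0)])
    S.append([round(float(d@x),1),round(float(d@y),1),0]);T.append([0,0,float(round(-np.degrees(a-a0),1))])
print(S);print(T)
E
python3 arc2.py 3.155 3.25 2.70; python3 arc2.py 2.7 2.7 2.30
```

```text
[[2.5, 0.3, 0], [5.0, 0.7, 0], [7.4, 1.2, 0], [9.8, 1.8, 0], [12.2, 2.6, 0], [14.6, 3.4, 0], [16.9, 4.4, 0], [19.2, 5.4, 0], [21.4, 6.6, 0], [23.5, 7.9, 0]]
[[0, 0, 3.2], [0, 0, 6.3], [0, 0, 9.5], [0, 0, 12.6], [0, 0, 15.8], [0, 0, 18.9], [0, 0, 22.1], [0, 0, 25.2], [0, 0, 28.4], [0, 0, 31.5]]
[[2.2, 0.0, 0], [4.4, 0.2, 0], [6.6, 0.4, 0], [8.8, 0.7, 0], [10.9, 1.1, 0], [13.1, 1.6, 0], [15.2, 2.1, 0], [17.3, 2.8, 0], [19.4, 3.5, 0], [21.4, 4.3, 0]]
[[0, 0, 2.3], [0, 0, 4.6], [0, 0, 6.9], [0, 0, 9.2], [0, 0, 11.5], [0, 0, 13.8], [0, 0, 16.0], [0, 0, 18.3], [0, 0, 20.6], [0, 0, 22.9]]
```

```bash
python3 -m creep '{"slide":[[2.5,0.3,0],[5,0.7,0],[7.4,1.2,0],[9.8,1.8,0],[12.2,2.6,0],[14.6,3.4,0],[16.9,4.4,0],[19.2,5.4,0],[21.4,6.6,0],[23.5,7.9,0]],"delta_rot":[[0,0,3.2],[0,0,6.3],[0,0,9.5],[0,0,12.6],[0,0,15.8],[0,0,18.9],[0,0,22.1],[0,0,25.2],[0,0,28.4],[0,0,31.5]],"hand":[-0.45,-0.45,-0.45,-0.45,-0.45,-0.45,-0.45,-0.45,-0.45,-0.45]}'; python3 arc.py 2.7 2.3|tail -2|head -1
python3 -m creep '{"slide":[[2.2,0,0],[4.4,0.2,0],[6.6,0.4,0],[8.8,0.7,0],[10.9,1.1,0],[13.1,1.6,0],[15.2,2.1,0],[17.3,2.8,0],[19.4,3.5,0],[21.4,4.3,0]],"delta_rot":[[0,0,2.3],[0,0,4.6],[0,0,6.9],[0,0,9.2],[0,0,11.5],[0,0,13.8],[0,0,16],[0,0,18.3],[0,0,20.6],[0,0,22.9]],"hand":[-0.45,-0.45,-0.45,-0.45,-0.45,-0.45,-0.45,-0.45,-0.45,-0.45]}'; python3 arc.py 2.7 2.3|tail -2|head -1
python3 - <<'E'
from h import *
p,d=imaging.snapshot("scene");cv2.imwrite("pics/s11.png",cv2.resize(p[150:245,185:295,::-1],None,fx=6,fy=6,interpolation=cv2.INTER_CUBIC))
E
```

```text
clock: 25.8
eef_pos: [0.4466, 0.1108, 0.0665]
tool_rot: [0.845, 0.535, 0.0, 0.0]
force: [1.5, -8.6, 0.6]
finger_gap: 0.0235
psi meas 2.6956 r 0.0536 Ftan 7.13 Frad -5.1 Fz 0.59 t 25.8
clock: 27.05
eef_pos: [0.4586, 0.1281, 0.0663]
tool_rot: [0.934, 0.357, -0.001, 0.0]
force: [-0.9, -9.7, 1.4]
finger_gap: 0.0236
psi meas 2.3041 r 0.0544 Ftan 7.12 Frad -6.6 Fz 1.41 t 27.05
```

View pics/s11.png

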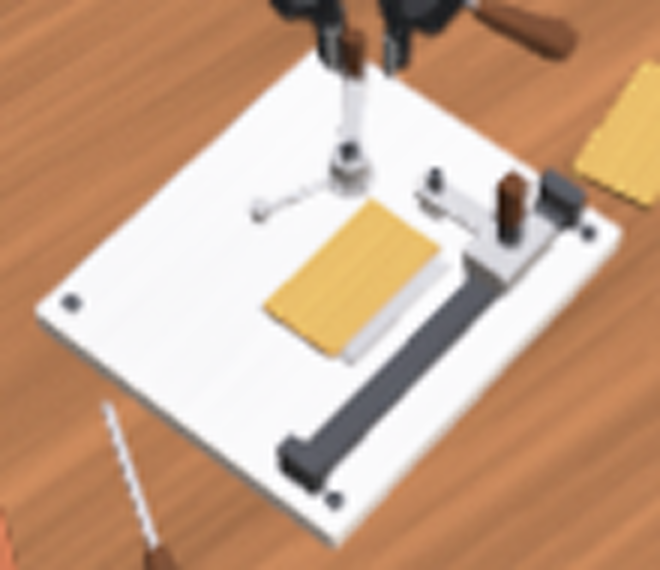

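```bash
python3 -m creep '{"slide":[[1.2,0,0],[2.4,0,0],[3.6,0.1,0],[4.8,0.2,0],[6,0.3,0],[6,0.3,0],[4,0.3,0],[2,0.3,0],[1,0.3,0],[1,0.3,0]],"delta_rot":[[0,0,1.2],[0,0,2.5],[0,0,3.7],[0,0,5],[0,0,6.2],[0,0,6.2],[0,0,6.2],[0,0,6.2],[0,0,6.2],[0,0,6.2]],"hand":[-0.45,-0.45,-0.45,-0.45,-0.45,-0.45,-0.45,-0.45,-0.45,-0.45]}'
python3 -m creep '{"slide":[[0,0,0],[0,0,-20],[0,0,-50],[0,0,-90],[0,0,-130],[0,0,-150],[0,0,-160],[0,0,-160],[0,0,-160],[0,0,-160]],"delta_rot":[[0,0,0],[0,0,0],[0,0,0],[0,0,0],[0,0,0],[0,0,0],[0,0,0],[0,0,0],[0,0,0],[0,0,0]],"hand":[-0.4,-0.3,-0.2,-0.2,-0.2,-0.2,-0.2,-0.2,-0.2,-0.2]}'
python3 - <<'E'
from h import *
c=imaging.calibration("wrist")
p,d=imaging.snapshot("wrist");np.savez("pics/w12.npz",p=p,d=d,E=c["extrinsics"])
cv2.imwrite("pics/w12.png",cv2.resize(p[:,:,::-1],(800,600),interpolation=cv2.INTER_CUBIC))
E
```

```text
clock: 28.35
eef_pos: [0.4603, 0.1292, 0.0663]
tool_rot: [0.952, 0.306, 0.0, -0.0]
force: [-0.3, 0.6, 1.0]
finger_gap: 0.0234
clock: 29.6
eef_pos: [0.4598, 0.129, 0.2254]
tool_rot: [0.952, 0.306, -0.001, -0.0]
force: [-0.7, -0.2, -0.5]
finger_gap: 0.034
```

View pics/w12.png

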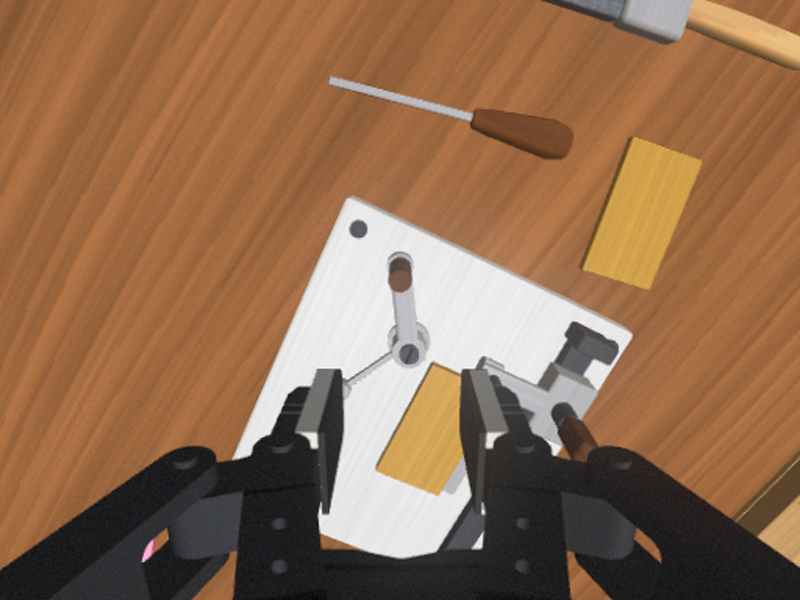

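```bash
python3 - <<'E'
from h import *
f=np.load("pics/w12.npz");c=imaging.calibration("wrist");c["extrinsics"]=f["E"]
px=lambda a,b:((a+.5)/1.5625-.5,(b+.5)/1.5625-.5)
th=.175;R=np.array([[np.cos(th),-np.sin(th)],[np.sin(th),np.cos(th)]]);O=np.array([.5484,.0443])
g=lambda a,b,z:R.T@(at_z(c,px(a,b),z)[:2]-O)
h=g(408,353,.0465);k=g(400,278,.076);print("theta",np.arctan2(*(k-h)[::-1])-2.04,h,k)
h=g(433,363,.028);k=g(377,468,.028);m=g(438,495,.028);print("blank",h,k,m)
E
python3 -m creep '{"slide":[[0,-15,-10],[0,-35,-20],[0,-60,-20],[0,-80,-20],[0,-90,-20],[0,-90,-20],[0,-90,-20],[0,-90,-20],[0,-90,-20],[0,-90,-20]],"delta_rot":[[0,0,0],[0,0,0],[0,0,0],[0,0,0],[0,0,0],[0,0,0],[0,0,0],[0,0,0],[0,0,0],[0,0,0]],"hand":[-0.2,-0.2,-0.2,-0.2,-0.2,-0.2,-0.2,-0.2,-0.2,-0.2]}'
python3 - <<'E'
from h import *
p,d=imaging.snapshot("scene");cv2.imwrite("pics/s13.png",cv2.resize(p[130:290,90:320,::-1],(800,556),interpolation=cv2.INTER_CUBIC))
E
```

```text
theta 0.06483837445781582 [-0.04607015  0.05217683] [-0.0742085   0.09975929]
blank [-0.02475492  0.0460075 ] [-0.02398217 -0.04247987] [ 0.02482729 -0.04426893]
clock: 30.9
eef_pos: [0.4079, 0.2021, 0.2463]
tool_rot: [0.952, 0.306, -0.0, 0.0]
force: [0.0, 0.6, -1.0]
finger_gap: 0.0341
```

View pics/s13.png

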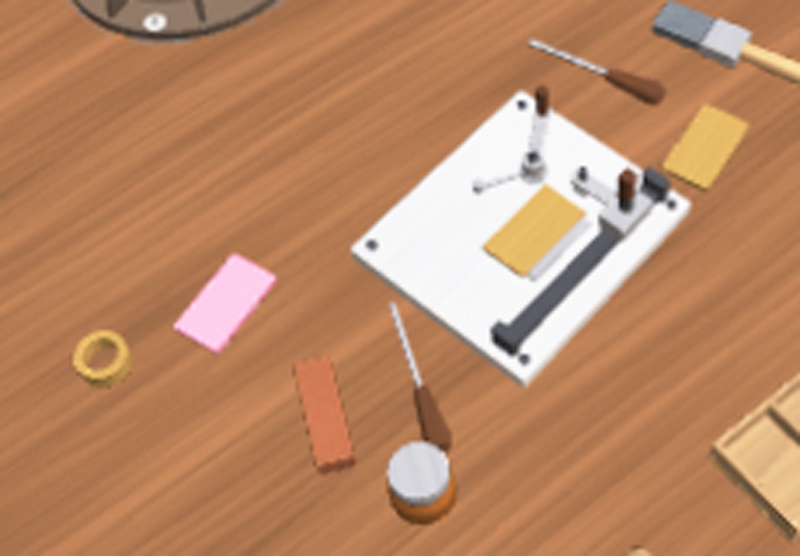

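The scene crop shows the clip open, with its knob at (541,100). The carriage is at the far stop (627,190), the blank lies flush on the fence, and the bystanders haven't moved. I'm handing in.

```bash
python3 -c "
from cell import manip
print(manip.finish_job())"
```

```text
the job is handed in; nothing more can be done
None
```

The job is handed in at about 31 s of the 72 s allowed; no verdict was reported.

- **Clip closed:** I pushed the clip knob round with a part-open gripper placed around it, and felt the load begin at about 0.87 rad. I stopped roughly 5 to 6 N above the free-turning push and backed off to about zero force. The grip is worked out from the force at the knob, as I could not measure it directly at the blank. Free turning also read about 10 N, against the 7 to 9 N in the task sheet.
- **Carriage drawn:** I pushed the carriage across until it met the far stop, where the force rose to 14 N. Pictures on the way showed the blank still in place and the clip's roll still on its edge.
- **Clip opened:** I swung the clip back and lifted clear.

Last checks from the pictures:
- The clip is about 0.06 rad from its open rest.
- The blank is home within about 1 mm and 0.01 to 0.02 rad, which is the reading accuracy.
- The carriage is at the far end.
- The bystanders in the last picture looked unmoved.
- The robot touches nothing.

None of the checks failed.

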